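# Nest three pans on the hook

### The job

Hang the three steel pans on the hook, largest first, then the medium one, then the small one. Slide each back along the rod in turn until it seats and you feel the sprung stop give by about 2 mm, gently, never pushing hard (keep it under 15 N or so), and leave all three hanging nested, eye against eye, without shifting the other things on the bench.

Things in the scene. Friction and masses are not known exactly. Their poses are not given: they have to be found in the camera images.
- pan_large: large round steel pan, 120 mm across, 32 mm deep, 0.08 to 0.22 kg, standing loose in a wooden chock: lift straight up 35 mm to clear its lips. Origin: centre of its hanging eye; z up the handle, the dish opens to -x. Eye: a tube along x, bore 22, outside 32 mm, from x = -5 to +15 mm. Dish: from x = -15 to +17 mm, centre 100 mm and the soles of its two feet 163 mm below the origin.
- pan_large_grip (a point): middle of the large pan's wooden grip, 36 mm above the eye centre: 10 mm thick (x), 24 mm wide (y), 38 mm tall, its top 14 mm above this point; pinch it across the width from above. The tallest grip on the table starts with its top at z = 225 mm.
- pan_medium: medium round steel pan, 88 mm across, 32 mm deep, 0.08 to 0.22 kg, standing loose in a wooden chock: lift straight up 35 mm to clear its lips. Origin: centre of its hanging eye; z up the handle, the dish opens to -x. Eye: a tube along x, bore 22, outside 32 mm, from x = -5 to +15 mm. Dish: from x = -15 to +17 mm, centre 100 mm and the soles of its two feet 147 mm below the origin.
- pan_medium_grip (a point): middle of the medium pan's wooden grip, 36 mm above the eye centre: 10 mm thick (x), 24 mm wide (y), 38 mm tall, its top 14 mm above this point; pinch it across the width from above. The tallest grip on the table starts with its top at z = 225 mm.
- pan_small: small round steel pan, 56 mm across, 32 mm deep, 0.08 to 0.22 kg, standing loose in a wooden chock: lift straight up 35 mm to clear its lips. Origin: centre of its hanging eye; z up the handle, the dish opens to -x. Eye: a tube along x, bore 22, outside 32 mm, from x = -5 to +15 mm. Dish: from x = -15 to +17 mm, centre 100 mm and the soles of its two feet 131 mm below the origin.
- pan_small_grip (a point): middle of the small pan's wooden grip, 36 mm above the eye centre: 10 mm thick (x), 24 mm wide (y), 38 mm tall, its top 14 mm above this point; pinch it across the width from above. The tallest grip on the table starts with its top at z = 225 mm.
- hook: heavy fixed steel hook stand. Origin under its post (18 mm thick, 216 mm tall), at worktop height; foot plate 14 mm thick, from x = -110 to +40 mm, 130 mm wide. The hook rod, 8 mm thick, leaves the post 200 mm up (its axis) and points along -x, straight to x = -152 mm, then turns up. A red stop collar is clamped somewhere on the rod near the post.
- hook_tip (a point): on the rod's axis line, at the hook's end (x = -166 mm from the post). The upturned tip's top is 10 mm above this line, so an eye passes over it with its centre about 3 mm above the line (4 mm either way), and then hangs with its centre 7 mm below the line.
- stop_pad (a joint): how far the stop's black rubber pad (32 mm across, sprung, facing the tip) is pushed in, m: 0 free, 0.006 at its end; 5 N per mm, springs back. Where the pad stands is not measured: its face is 42 to 72 mm from the post's axis, to be felt. Pans pressed home touch the pad or one another eye to eye: eye centres 20 mm apart, the smaller dish partly inside the larger.
- mallet: beech mallet lying at the back, 231 x 100 x 60 mm, origin under its middle; a bystander
- masking_tape: roll of masking tape lying flat, 96 mm across, 24 mm high, origin under its middle; a bystander
- gouge: turning gouge lying near the front edge, 310 mm long, 29 mm thick, origin under its middle; a bystander
- sanding_block: grey sanding block, 52 x 68 x 23 mm, origin under its middle; a bystander
- spray_tin: round wax tin, 79 mm across, 47 mm high, origin under its middle; a bystander
- clear_box: clear parts box behind the hook, 87 x 120 x 34 mm, origin under its middle; a bystander

How it is judged:
On the way, in this order (a step that is already met when the one before it is completed fails the run):
1. the large pan hangs on the hook and is pressed home against the sprung stop (pad pushed in more than 1 mm) (x of pan_large in the frame of hook between -0.147 and -0.045 m and y of pan_large in the frame of hook between -0.008 and 0.008 m and z of pan_large in the frame of hook between 0.184 and 0.205 m and value of joint stop_pad above 0.001 m), for 0.15 s.
2. the medium pan hangs in front of it, eye to eye, and is pressed home the same way (x of pan_medium in the frame of hook between -0.147 and -0.045 m and y of pan_medium in the frame of hook between -0.008 and 0.008 m and z of pan_medium in the frame of hook between 0.184 and 0.205 m and x of pan_large in the frame of pan_medium above 0.015 m and distance between pan_large and pan_medium between 0.017 and 0.0245 m and value of joint stop_pad above 0.001 m), for 0.15 s.
3. the small pan hangs in front of both, eye to eye, and is pressed home the same way (x of pan_small in the frame of hook between -0.147 and -0.045 m and y of pan_small in the frame of hook between -0.008 and 0.008 m and z of pan_small in the frame of hook between 0.184 and 0.205 m and x of pan_medium in the frame of pan_small above 0.015 m and distance between pan_medium and pan_small between 0.017 and 0.0245 m and value of joint stop_pad above 0.001 m), for 0.15 s.
At the end, for the whole second after the job is handed in: All three pans hang from the hook rod by their eyes, upright within 0.15 rad and at rest, the large one nearest the post, then medium, then small, neighbouring eye centres 17 to 24.5 mm apart (20 mm when touching) (x of pan_large in the frame of hook between -0.147 and -0.045 m and y of pan_large in the frame of hook between -0.008 and 0.008 m and z of pan_large in the frame of hook between 0.184 and 0.205 m and angle between each of pan_large, pan_medium, pan_small's own z axis and vertical below 0.15 rad and linear speed of each of pan_large, pan_medium, pan_small below 0.03 m/s and x of pan_medium in the frame of hook between -0.147 and -0.045 m and y of pan_medium in the frame of hook between -0.008 and 0.008 m and z of pan_medium in the frame of hook between 0.184 and 0.205 m and x of pan_small in the frame of hook between -0.147 and -0.045 m and y of pan_small in the frame of hook between -0.008 and 0.008 m and z of pan_small in the frame of hook between 0.184 and 0.205 m and x of pan_large in the frame of pan_medium above 0.015 m and distance between pan_large and pan_medium between 0.017 and 0.0245 m and x of pan_medium in the frame of pan_small above 0.015 m and distance between pan_medium and pan_small between 0.017 and 0.0245 m).
It fails at once if more than 25 N on the hook or its stop, or between two pans (contact force between hook and anything else above 25 N or contact force between pan_large and pan_medium above 25 N or contact force between pan_medium and pan_small above 25 N).
It fails at once if a bystander is moved more than 30 mm (distance of any of mallet, masking_tape, gouge, sanding_block, spray_tin, clear_box from where it was at the start of the episode above 0.03 m).
It also fails if it takes over 72 s, if anything falls off the work surface, if the arm or the gripper's body presses on something with over 40 N, if the wrist force passes 120 N, or if a joint passes its speed limit or range.

### The arm

A 7-joint arm with a two-finger parallel gripper is mounted at the origin on a cart in front of the work surface, level with it; the furniture and walls round the work are solid. World frame = base frame: x ahead of the robot, y to its left, z up, the work surface at z = 0. Lengths are in m, angles in rad, forces in N, time in s.
With the tool pointing down it reaches from about 0.4 to 0.925 m from the base axis. Payload 4.1 kg.
Tool frame: the origin (TCP) lies midway between the tips of the shut fingers; the grasp point (between the pads) lies 19 mm behind it; z points along the fingers, y is the direction in which the jaws open and shut (so a half turn about z gives the same grasp; the last joint's range is limited). The gripper opens to 85 mm and grips with 20 to 120 N. Pads are 22 mm wide; open, the fingers measure 114 mm over their backs; the gripper's body (76 mm by 85 mm) begins 54 mm behind the grasp point. The pads swing forward as they close: fully open they stand 13 mm farther back than shut.
Start: joints at [-1.22, 0.398, 0.045, 1.537, -0.019, 1.207, -0.051], TCP at [0.283, 0.585, 0.231] pointing down, gripper open.
Joint ranges: [-2.82, 2.82], [-0.49, 2.23], [-1.37, 1.46], [0, 2.46], [-1.36, 4.5], [0.23, 2], [-2.94, 2.94]. Speed limits (rad/s): [2.57, 2.57, 3.14, 3.14, 3.14, 3.14, 3.14].

### API

Orientations are given as [roll, pitch, yaw] about the fixed x, y, z axes, in that order (R = Rz(yaw) Ry(pitch) Rx(roll)).
In Python, from rig import bot gives the robot as it stands. The module is installed in compiled form; this text tells all that it offers. Calls block until the motion is done:
- bot.goto(position, orientation): joint-space move of the TCP to a pose.
- bot.move_linear(position, rotation=None, speed=0.15, stop_force=None): straight line of the TCP; rotation=None keeps the orientation; speed is the mean speed in m/s. With stop_force (N) it stops when the force on the tool has changed by that much, and returns True; else False.
- bot.set_joints(angles): joint-space move.
- bot.move_gripper(opening, force=None): finger opening in m; force is the grip in N (None keeps the last); returns when the fingers have stopped.
- bot.dwell(seconds).
- bot.solve_ik(position, orientation): joint angles nearest the present ones, or None.
- bot.sense(): the state.
- bot.capture(name): name is "scene" or "top" or "wrist"; returns a dict with "img" (480x640x3 uint8, red, green, blue), "fovy" (degrees; the focal length in pixels is half the picture's height over the tangent of half this angle, whatever the lens; pixels are square), "cx", "cy" (the principal point, pixels), "world_from_camera" (4x4, takes a point from camera to world coordinates); the wrist camera has in their place "T_tool_cam" (4x4, takes a point from camera to tool coordinates, whose origin is the TCP and whose axes are the flange's). Camera axes: x right, y down, z forward; pixel columns grow to the right and rows downward; lengths in m; the calibration is good to about 2 mm. A picture is of the moment at which its call begins: read the wrist's pose just before it. There is no depth.
A pose or a line that the arm cannot do raises bot.IKError and nothing moves.
- bot.close_job(): hands the job in, once; it reports no verdict.
The state is a dict: "time_s": time; "q": joint angles; "qd": joint speeds; "effort": joint torques, N m; "eef_pos": TCP position; "tcp_rot": TCP orientation; "force": force on the tool from outside, world axes, zero at the start; "wrist_torque": the same for the moment, N m; "width": finger opening in m.
Only numpy, scipy, OpenCV 4.12 (cv2) and the standard library are available. Lean on these libraries where they do the work, as an engineer would, in place of code of your own. Each camera call takes 0.05 s, during which the arm holds its last target. There are 200 camera calls.

## Working session

There is one attempt and no reset: what is moved stays moved. The work goes in short steps, each a Python script; the robot and the scene stay as the last script left them, time stands still between calls to the robot, and variables do not carry over. Pictures are saved under pics/ and viewed, on a budget of 10 in all, crops included, one or two more only if the job needs it, and the job is handed in when it is done.

```bash
mkdir -p pics; python3 - <<'E'
from rig import bot
import cv2,numpy as np
s=bot.sense();print(s)
for n in("scene","top"):
    c=bot.capture(n);cv2.imwrite(f"pics/{n}0.png",c["img"][:,:,::-1]);print(n,c["fovy"],c["cx"],c["cy"],c["world_from_camera"].round(4).tolist())
E
```

```text
{'time_s': 0.0, 'q': array([-1.21998707,  0.39919475,  0.04502189,  1.53788242, -0.01872243,
        1.20689128, -0.05071364]), 'qd': array([-0.00160185,  0.00016535, -0.00131531,  0.00072556,  0.00038554,
        0.00057745,  0.00055748]), 'effort': array([ 4.54824385e-04, -4.75119245e+01,  1.36499014e+00, -2.54220343e+01,
        1.16454696e-02,  9.80885496e-03,  4.82126893e-06]), 'eef_pos': array([0.282308  , 0.58478919, 0.23026036]), 'tcp_rot': array([-3.13964150e+00,  1.09797978e-04,  2.69188494e+00]), 'force': array([-0.62283936, -0.69192172,  0.48774237]), 'wrist_torque': array([-0.03674168, -0.00944937,  0.02604465]), 'width': 0.08535214636161077}
scene 48.83339918685574 319.22351602827155 232.00376706127489 [[0.5662, -0.5103, 0.6473, -0.2162], [-0.8239, -0.3726, 0.427, -0.5902], [0.0233, -0.7751, -0.6314, 0.9102], [0.0, 0.0, 0.0, 1.0]]
top 48.77655941328014 312.88302363775966 238.21241207507168 [[0.0117, -0.9994, 0.0323, 0.5227], [-0.9999, -0.0115, 0.0058, -0.0641], [-0.0054, -0.0323, -0.9995, 1.2965], [0.0, 0.0, 0.0, 1.0]]
```

View pics/scene0.png

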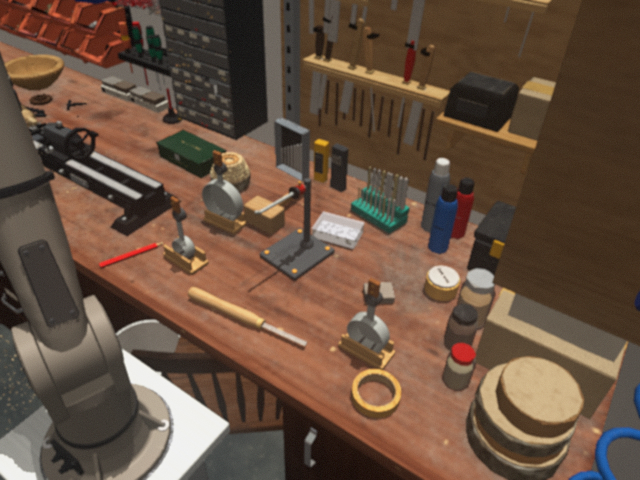

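View pics/top0.png

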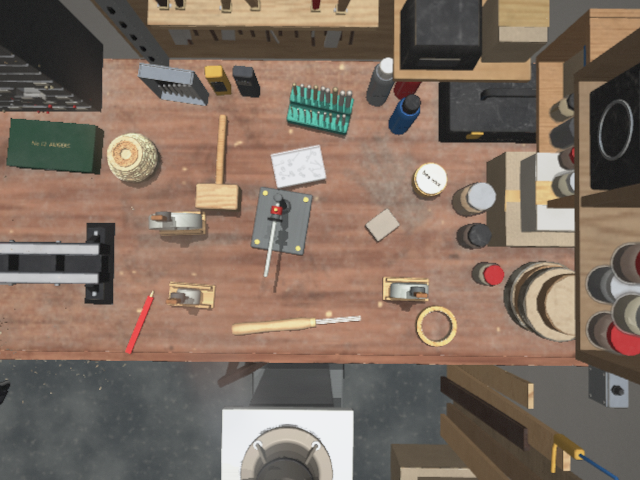

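The top view shows the large pan near (178,222), the small near (190,295), the medium near (406,290), and the hook rod running from the post at (277,210) to the tip at (266,275). I'll zoom in on them.

```bash
python3 - <<'E'
import cv2,numpy as np
t=cv2.imread("pics/top0.png");s=cv2.imread("pics/scene0.png")
def z(im,x,y,w,h,W,H): return cv2.resize(im[y:y+h,x:x+w],(W,H),interpolation=cv2.INTER_CUBIC)
a=np.hstack([z(t,140,200,80,60,400,300),z(t,150,270,80,60,400,300)])
b=np.hstack([z(t,370,265,80,60,400,300),z(t,245,185,80,100,240,300),z(s,195,165,64,120,160,300)])
cv2.imwrite("pics/zoom.png",np.vstack([a,b]))
E
```

```text
(no output)
```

View pics/zoom.png

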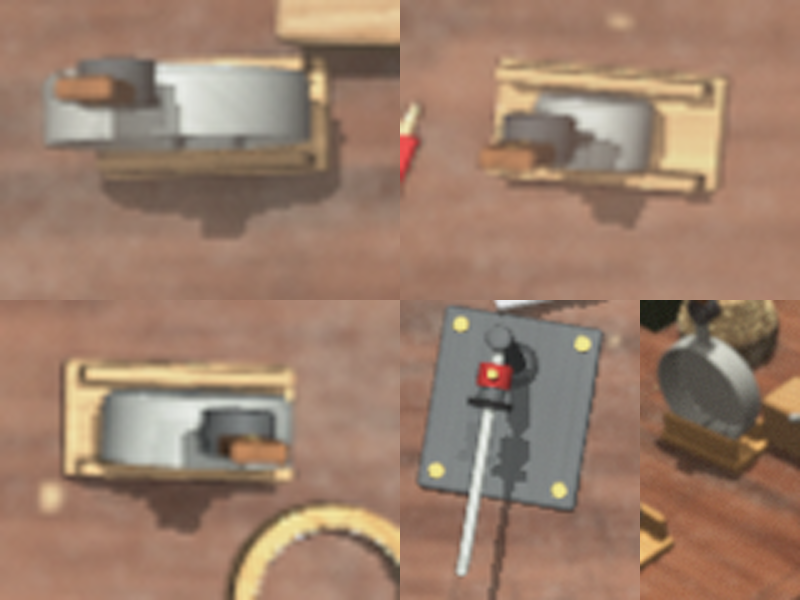

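Each grip sits on the robot side of its eye tube, so every pan's +x points roughly along world +x, like the hook's. Next I'll get coarse positions and close wrist views.

```bash
cat > h.py <<'E'
from rig import bot
import cv2,numpy as np
from scipy.spatial.transform import Rotation as R
def ray(c,uv,T=None):
    T=c["world_from_camera"] if T is None else T
    f=240/np.tan(np.radians(c["fovy"])/2)
    d=T[:3,:3]@np.array([(uv[0]-c["cx"])/f,(uv[1]-c["cy"])/f,1.]);return T[:3,3],d
def onz(c,uv,z,T=None):
    o,d=ray(c,uv,T);return o+d*(z-o[2])/d[2]
def toolT():
    s=bot.sense();T=np.eye(4);T[:3,:3]=R.from_euler("xyz",s["tcp_rot"]).as_matrix();T[:3,3]=s["eef_pos"];return T
def wrist(name=None):
    T=toolT();c=bot.capture("wrist");W=T@c["T_tool_cam"]
    if name:cv2.imwrite(f"pics/{name}.png",c["img"][:,:,::-1])
    return c,W
E
python3 - <<'E'
from h import *
c=bot.capture("top")
for n,uv,z in[("L",(157,217.6),.225),("S",(171.6,301.4),.193),("M",(421.6,295.4),.209),("tip",(265.7,276),.207),("post",(278,198.3),.216)]:
    print(n,onz(c,uv,z).round(4))
w,W=wrist("w0");print(w["T_tool_cam"].round(4).tolist(),w["fovy"],w["cx"],w["cy"])
for y in(0,np.pi/2,-np.pi/2,np.pi):
    for p in([.4,.1,.3],[.56,.26,.2],[.4,-.25,.2]):
        q=bot.solve_ik(p,[np.pi,0,y]);print(y,p,None if q is None else np.round(q,2))
E
```

```text
L [0.5955 0.2592 0.225 ]
S [0.4234 0.2347 0.193 ]
M [ 0.4433 -0.2816  0.209 ]
tip [0.479  0.0383 0.207 ]
post [0.6385 0.0145 0.216 ]
[[-0.0002, -0.9553, -0.2957, 0.0747], [1.0, -0.0002, 0.0001, 0.0002], [-0.0001, -0.2957, 0.9553, -0.1432], [0.0, 0.0, 0.0, 1.0]] 62.08458659028649 319.7769369474278 242.69503921395815
0 [0.4, 0.1, 0.3] [-0.98 -0.13  0.57  1.97  0.07  1.28 -2.  ]
0 [0.56, 0.26, 0.2] [-0.99  0.43  0.66  1.67 -0.29  1.14 -1.83]
0 [0.4, -0.25, 0.2] [-0.31  0.15  0.85  2.   -0.13  1.05 -0.96]
1.5707963267948966 [0.4, 0.1, 0.3] [-0.9  -0.12  0.5   1.97  0.06  1.28 -0.42]
1.5707963267948966 [0.56, 0.26, 0.2] [-0.82  0.39  0.42  1.66 -0.17  1.12 -0.36]
1.5707963267948966 [0.4, -0.25, 0.2] [-0.45  0.18  1.03  2.   -0.18  1.05  0.67]
-1.5707963267948966 [0.4, 0.1, 0.3] [-0.65 -0.1   0.27  1.96  0.03  1.28  2.76]
-1.5707963267948966 [0.56, 0.26, 0.2] [-0.43  0.37 -0.1   1.65  0.04  1.12  2.6 ]
-1.5707963267948966 [0.4, -0.25, 0.2] [-0.62  0.29  1.29  2.01 -0.32  1.07 -2.33]
3.141592653589793 [0.4, 0.1, 0.3] [-0.74 -0.11  0.36  1.96  0.04  1.28  1.18]
3.141592653589793 [0.56, 0.26, 0.2] [-0.62  0.37  0.16  1.66 -0.06  1.12  1.12]
3.141592653589793 [0.4, -0.25, 0.2] [-0.67  0.43  1.44  2.01 -0.48  1.12  2.55]
```

```bash
python3 - <<'E'
from h import *
ims=[]
for n,p in[("S",[.423,.235,.29]),("M",[.443,-.282,.30]),("H",[.50,.036,.32]),("L",[.5955,.259,.31])]:
    bot.goto(p,[np.pi,0,0]);bot.dwell(.2)
    c,W=wrist("w"+n);np.savez(f"w{n}.npz",W=W,fovy=c["fovy"],cx=c["cx"],cy=c["cy"]);ims.append(c["img"][:,:,::-1])
    print(n,bot.sense()["time_s"],bot.sense()["eef_pos"].round(4))
cv2.imwrite("pics/wall.png",cv2.resize(np.vstack([np.hstack(ims[:2]),np.hstack(ims[2:])]),(800,600),interpolation=cv2.INTER_AREA))
E
```

```text
S 2.25 [0.4229 0.2354 0.2899]
M 4.375 [ 0.4434 -0.2813  0.3   ]
H 5.85 [0.5001 0.0348 0.32  ]
L 7.0583 [0.5957 0.2573 0.3109]
```

View pics/wall.png

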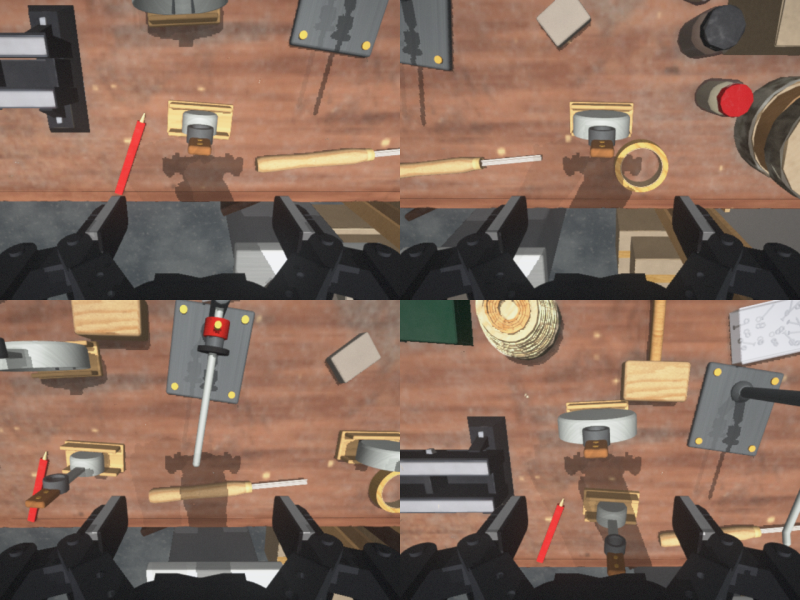

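The wrist views show the grips at about (320,234) in S, (323,235) in M and (312,227) in L, in full-size pixels, and the rod running from (340,90) to (313,262) in H. I'll enlarge these.

```bash
python3 - <<'E'
import cv2,numpy as np
def z(n,x,y,w,h,W,H): return cv2.resize(cv2.imread(f"pics/w{n}.png")[y:y+h,x:x+w],(W,H),interpolation=cv2.INTER_NEAREST)
a=np.hstack([z("S",280,180,80,80,400,400),z("M",282,180,80,80,400,400)])
b=np.hstack([z("L",275,180,80,80,400,400)[200-200:200],z("H",290,20,100,50,400,200)]) if 0 else None
a=np.vstack([np.hstack([z("S",290,190,66,50,396,300),z("M",290,190,66,50,396,300)]),np.hstack([z("L",280,190,66,50,396,300),z("H",280,30,132,100,396,300)])])
cv2.imwrite("pics/z2.png",a)
for n in "SML":
    im=cv2.imread(f"pics/w{n}.png");hsv=cv2.cvtColor(im,cv2.COLOR_BGR2HSV)
    print(n,hsv[225:250:3,310],)
E
```

```text
S [[ 14 129 101]
 [ 12 131 103]
 [ 12 133 102]
 [ 13 144 173]
 [ 13 153 205]
 [ 13 147 212]
 [ 13 148 196]
 [ 13 141 152]
 [ 11  91 112]]
M [[ 14 123  95]
 [ 13 126  95]
 [ 12 130  96]
 [ 13 122  98]
 [ 12 137 140]
 [ 13 150 189]
 [ 14 147 199]
 [ 13 145 197]
 [ 13 146 178]]
L [[ 13 101 101]
 [ 16 134 133]
 [ 13 120 100]
 [ 17 150 177]
 [ 14 130 108]
 [ 13 142 176]
 [ 13 146 195]
 [ 14 146 189]
 [ 13 146 185]]
```

View pics/z2.png

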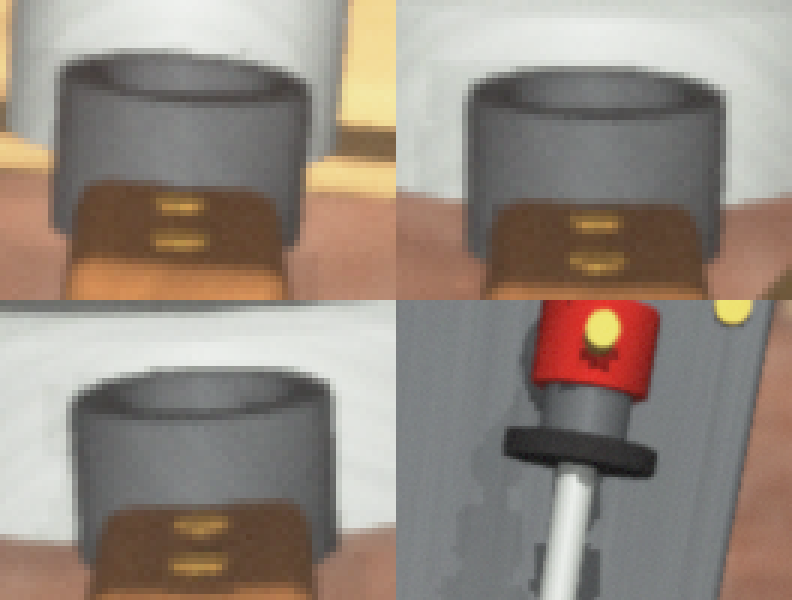

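```bash
python3 - <<'E'
from h import *
for n,zt in[("S",.193),("M",.209),("L",.225)]:
    d=np.load(f"w{n}.npz");im=cv2.imread(f"pics/w{n}.png");h=cv2.cvtColor(im,cv2.COLOR_BGR2HSV)
    m=((h[...,0]>=9)&(h[...,0]<=17)&(h[...,1]>125)&(h[...,2]>150)).astype(np.uint8);k=np.zeros_like(m);k[225:270,285:350]=1;m*=k
    nb,lab,st,ce=cv2.connectedComponentsWithStats(m);i=1+st[1:,4].argmax()
    cnt=max(cv2.findContours((lab==i).astype(np.uint8),0,2)[0],key=cv2.contourArea)[:,0,:]
    P=np.array([onz(d,p,zt,d["W"])[:2] for p in cnt])
    r=cv2.minAreaRect((P*1000).astype(np.float32));top=P[P[:,0]>P[:,0].max()-.004]
    u,v=np.where(lab==i)[::-1]; Q=np.array([onz(d,(a,b),zt,d["W"])[:2] for a,b in zip(u,v)])
    print(n,st[i],r,"mean",Q.mean(0).round(4))
d=np.load("wH.npz");im=cv2.imread("pics/wH.png");h=cv2.cvtColor(im,cv2.COLOR_BGR2HSV)
m=((h[...,1]<60)&(h[...,2]>125)).astype(np.uint8);k=np.zeros_like(m);k[108:290,300:352]=1;m*=k
nb,lab,st,ce=cv2.connectedComponentsWithStats(m);i=1+st[1:,4].argmax();print(st[i])
rows=[];
for y in range(st[i][1],st[i][1]+st[i][3]):
    x=np.where(lab[y]==i)[0];
    rows.append((y,x.min(),x.max()))
print(rows[::12],rows[-12:])
P=np.array([onz(d,((a+b)/2,y),.2,d["W"])[:2] for y,a,b in rows[3:-25]])
f=np.polyfit(P[:,0],P[:,1],1);print("line y=",f,"yaw",np.arctan(f[0]),"resid",np.std(P[:,1]-np.polyval(f,P[:,0])),P[0],P[-1])
for y,a,b in(rows[-1],):
    for z in(.2,.196,.21):print("end",z,onz(d,((a+b)/2,y),z,d["W"]).round(4))
w=im.copy()
hr=((h[...,2]<60)).astype(np.uint8)
print("pad rows",[int(h[y,331,2]) for y in range(90,115)])
E
```

```text
S [301 233  36  16 458] ((426.318603515625, 236.073486328125), (22.432950973510742, 8.714012145996094), 85.60224151611328) mean [0.4263 0.2361]
M [305 238  37  14 452] ((446.23388671875, -283.17950439453125), (22.378068923950195, 8.150421142578125), 87.09014129638672) mean [ 0.4463 -0.2831]
L [294 238  38  15 484] ((599.7764282226562, 260.98040771484375), (8.483672142028809, 22.377439498901367), 2.4129250049591064) mean [0.5999 0.2607]
[ 308  108   44  159 2644]
[(108, np.int64(323), np.int64(351)), (120, np.int64(319), np.int64(351)), (132, np.int64(322), np.int64(351)), (144, np.int64(310), np.int64(351)), (156, np.int64(324), np.int64(351)), (168, np.int64(322), np.int64(333)), (180, np.int64(320), np.int64(331)), (192, np.int64(318), np.int64(330)), (204, np.int64(317), np.int64(328)), (216, np.int64(315), np.int64(326)), (228, np.int64(313), np.int64(324)), (240, np.int64(311), np.int64(322)), (252, np.int64(310), np.int64(320)), (264, np.int64(309), np.int64(318))] [(255, np.int64(309), np.int64(320)), (256, np.int64(309), np.int64(320)), (257, np.int64(309), np.int64(319)), (258, np.int64(309), np.int64(319)), (259, np.int64(309), np.int64(319)), (260, np.int64(308), np.int64(319)), (261, np.int64(308), np.int64(319)), (262, np.int64(308), np.int64(318)), (263, np.int64(309), np.int64(318)), (264, np.int64(309), np.int64(318)), (265, np.int64(310), np.int64(317)), (266, np.int64(311), np.int64(316))]
line y= [-0.16268807  0.11764485] yaw -0.16127513453649314 resid 0.0010896331995281928 [0.58130866 0.02332042] [0.49614014 0.03663251]
end 0.2 [0.4778 0.0388 0.2   ]
end 0.196 [0.4763 0.0389 0.196 ]
end 0.21 [0.4815 0.0387 0.21  ]
pad rows [126, 125, 130, 125, 123, 124, 126, 127, 119, 124, 123, 126, 130, 140, 137, 142, 149, 151, 156, 163, 170, 178, 177, 181, 187]
```

```bash
cat >> h.py <<'E'
TIP=np.array([.4785,.0387]);PSI=-.161   # refined below by fit if hook.npy exists
import os
if os.path.exists("hook.npy"): a=np.load("hook.npy");TIP=a[:2];PSI=a[2]
D=np.array([np.cos(PSI),np.sin(PSI)])
RH=[np.pi,0,PSI]
def hk(xh,z,lat=0): # TCP for eye at hook-frame x, eye z
    p=TIP+D*(xh+.166)+lat*np.array([-D[1],D[0]]);return [*p,z+.019]
def lg(t):
    s=bot.sense();e=s["eef_pos"];r=e[:2]-TIP
    print(t,"t",round(s["time_s"],2),"eye hook x",round(r@D-.166,4),"lat",round(r@[-D[1],D[0]],4),"z",round(e[2]-.019,4),"F",s["force"].round(1),"w",round(s["width"],4),flush=True)
def pick(xy,eye,yaw):
    o=[np.pi,0,yaw];z=eye+.019
    if bot.sense()["eef_pos"][2]<.29: raise SystemExit("low")
    bot.goto([*xy,z+.075],o);bot.move_linear([*xy,z],speed=.1);lg("at")
    bot.move_gripper(.0,110);lg("closed")
    bot.move_linear([*xy,z+.08],speed=.12);lg("lifted")
E
python3 - <<'E'
from h import *
d=np.load("wH.npz");im=cv2.imread("pics/wH.png");h=cv2.cvtColor(im,cv2.COLOR_BGR2HSV)
P=[]
for y in range(165,256):
    x=np.where((h[y,300:345,1]<60)&(h[y,300:345,2]>125))[0]+300
    P.append(onz(d,((x.min()+x.max())/2,y),.2,d["W"])[:2])
P=np.array(P);f=np.polyfit(P[:,0],P[:,1],1);psi=np.arctan(f[0]);print(f,psi,np.std(P[:,1]-np.polyval(f,P[:,0])))
np.save("hook.npy",[.4785,np.polyval(f,.4785),psi]);print(np.load("hook.npy"))
E
python3 - <<'E'
from h import *
pick([.5998,.2608],.175,.042)
wrist("L1")
E
```

```text
[-0.15150934  0.11191888] -0.15036574615820367 0.00015772994044275192
[ 0.4785      0.03942166 -0.15036575]
at t 8.25 eye hook x -0.0787 lat 0.2373 z 0.1759 F [-0.1 -0.3  0.3] w 0.0857
closed t 8.85 eye hook x -0.0789 lat 0.2373 z 0.1755 F [0.6 0.7 2.2] w 0.022
lifted t 9.67 eye hook x -0.0799 lat 0.2367 z 0.2539 F [-0.6  0.3 -1.6] w 0.0218
```

View pics/L1.png

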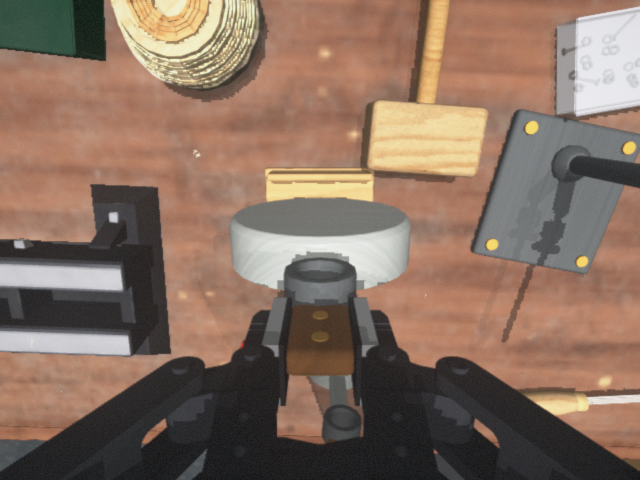

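The large pan is gripped squarely and clear of its chock. Next I'll carry it over and hang it.

```bash
cat >> h.py <<'E'
def hang(way,lat=0):
    for w in way: bot.move_linear([*w,.279],RH,speed=.15)
    bot.move_linear(hk(-.203,.26,lat),RH,speed=.12)
    bot.move_linear(hk(-.203,.2035,lat),speed=.12);bot.dwell(.2);lg("front")
def insert(lat=0):
    if bot.move_linear(hk(-.137,.2035,lat),speed=.05,stop_force=5): lg("TOUCH");raise SystemExit
    lg("over")
    bot.move_linear(hk(-.137,.1965,lat),speed=.04);bot.dwell(.15);lg("down")
def press(F=9,lat=0):
    r=bot.move_linear(hk(-.055,.1965,lat),speed=.015,stop_force=F);lg(f"press {r}")
    bot.dwell(.3);lg("held")
E
python3 - <<'E'
from h import *
hang([(.46,.135)])
wrist("L2")
E
```

```text
front t 12.86 eye hook x -0.2023 lat 0.0003 z 0.2044 F [ 0.1  0.3 -1.5] w 0.0225
```

View pics/L2.png

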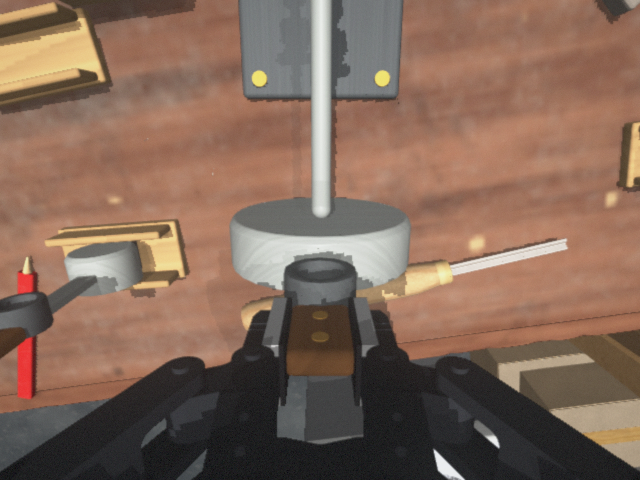

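The rod tip at (321,215) lines up with the eye at (320,262), so I'll insert and press.

```bash
python3 - <<'E'
from h import *
insert();press()
E
```

```text
over t 14.38 eye hook x -0.1373 lat 0.0 z 0.2035 F [-0.8  0.1 -1.4] w 0.0221
down t 14.85 eye hook x -0.1369 lat 0.0 z 0.1966 F [ 0.   0.  -1.6] w 0.0218
press True t 19.56 eye hook x -0.061 lat -0.0 z 0.1955 F [-0.5 -0.  -0.5] w 0.022
held t 19.86 eye hook x -0.0612 lat -0.0001 z 0.1948 F [-0.6 -1.  -1.5] w 0.0218
```

```bash
python3 - <<'E'
from h import *
print(bot.sense()["force"],bot.sense()["wrist_torque"]);wrist("L3")
E
```

```text
[-0.5760155  -1.04406598 -1.48972507] [-0.00324309  0.03633509  0.03186817]
```

View pics/L3.png

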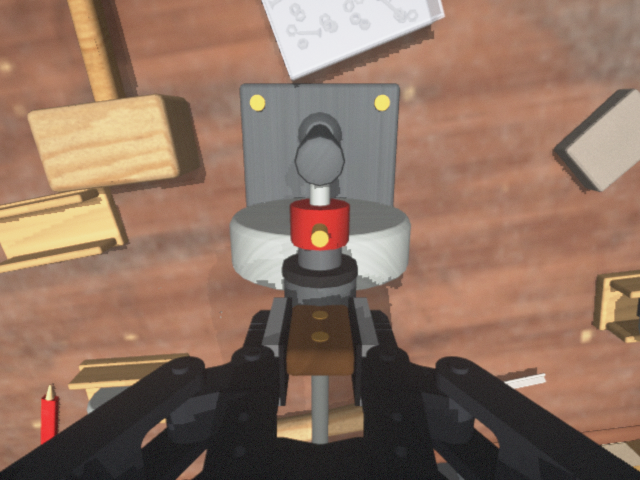

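The pad is at the eye but nothing is pressed; the stop probably triggered on the contact transient. I'll advance in small steps and read the force after each.

```bash
cat >> h.py <<'E'
def step_press(x0,target=9,maxd=.012,dx=.0007,z=.1965,lat=0):
    f0=bot.sense()["force"][:2]@D
    for i in range(1,int(maxd/dx)+1):
        r=bot.move_linear(hk(x0+i*dx,z,lat),speed=.01,stop_force=12);bot.dwell(.04)
        s=bot.sense();e=s["eef_pos"];df=s["force"][:2]@D-f0
        print(i,r,"x",round((e[:2]-TIP)@D-.166,4),"z",round(e[2]-.019,4),"dF",round(df,1),"Fz",round(s["force"][2],1),flush=True)
        if df<-target: break
    bot.dwell(.35);lg("held");return (bot.sense()["eef_pos"][:2]-TIP)@D-.166
E
python3 - <<'E'
from h import *
step_press(-.0612)
E
```

```text
1 False x -0.0609 z 0.1963 dF -1.4 Fz -2.6
2 False x -0.0604 z 0.1963 dF -3.3 Fz -1.4
3 False x -0.06 z 0.1963 dF -5.3 Fz 0.3
4 False x -0.0598 z 0.1963 dF -6.8 Fz 2.1
5 False x -0.0595 z 0.1963 dF -7.9 Fz 2.0
6 False x -0.0593 z 0.1962 dF -9.0 Fz 3.1
7 False x -0.059 z 0.1962 dF -9.8 Fz 4.1
held t 22.38 eye hook x -0.0591 lat -0.0 z 0.1962 F [-9.8  1.3  2.9] w 0.0218
```

It's pressed about 2 mm at 9.8 N and held. Next I'll back off, set it down, release, and fetch the medium pan.

```bash
cat >> h.py <<'E'
def release(x):
    bot.move_linear(hk(x,.1965),speed=.02);bot.move_linear(hk(x,.1937),speed=.02);bot.dwell(.2);lg("set")
    bot.move_gripper(.06);bot.dwell(.1);lg("open")
    bot.move_linear(hk(x,.29),speed=.15);lg("up")
E
python3 - <<'E'
from h import *
release(-.0613)
pick([.4463,-.2831],.159,-.051)
wrist("M1")
E
```

```text
set t 23.27 eye hook x -0.061 lat 0.0001 z 0.1937 F [-1.3 -0.7 -1.7] w 0.0221
open t 23.82 eye hook x -0.0612 lat 0.0 z 0.1938 F [-0.7  0.1 -0.2] w 0.0596
up t 24.61 eye hook x -0.0619 lat -0.0 z 0.2891 F [-0.1 -0.8 -0.1] w 0.0601
at t 26.79 eye hook x -0.149 lat -0.3239 z 0.1595 F [ 0.3  0.  -0.1] w 0.0598
closed t 27.23 eye hook x -0.1487 lat -0.3239 z 0.1599 F [0.5 0.6 5.2] w 0.0219
lifted t 28.04 eye hook x -0.1502 lat -0.3233 z 0.2381 F [ 0.3  0.2 -1.6] w 0.0218
```

View pics/M1.png

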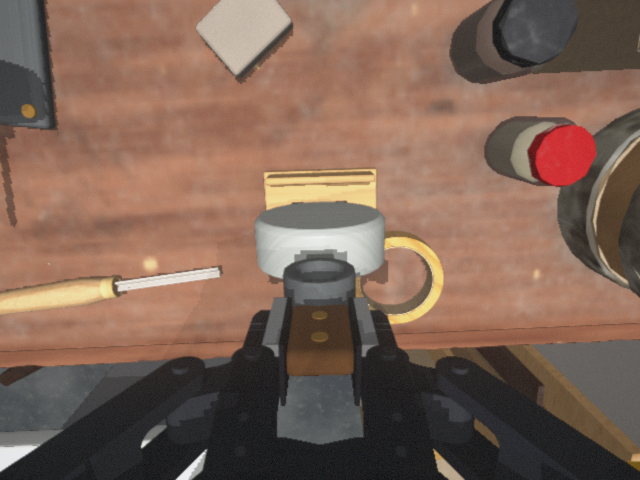

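```bash
cat >> h.py <<'E'
def glide(x):
    r=bot.move_linear(hk(x,.1965),speed=.04,stop_force=5);bot.dwell(.15);lg(f"glide {r}")
    if r: raise SystemExit
E
python3 - <<'E'
from h import *
hang([(.435,-.05)]);insert();glide(-.0865);step_press(-.0865,target=9.2,maxd=.012)
wrist("M2")
E
```

```text
front t 31.56 eye hook x -0.2023 lat 0.0002 z 0.2044 F [-0.2 -0.9 -0.8] w 0.0223
over t 33.02 eye hook x -0.1373 lat 0.0 z 0.2035 F [ 0.6  1.2 -2.2] w 0.022
down t 33.5 eye hook x -0.137 lat 0.0 z 0.1965 F [ 0.1  0.1 -1.5] w 0.022
glide False t 35.07 eye hook x -0.0867 lat 0.0001 z 0.1966 F [ 0.9  0.4 -1.2] w 0.0219
1 False x -0.0858 z 0.1965 dF -0.2 Fz -0.6
2 False x -0.0851 z 0.1965 dF -1.2 Fz -2.2
3 False x -0.0844 z 0.1965 dF -0.3 Fz -1.2
4 False x -0.0837 z 0.1965 dF -1.0 Fz -1.0
5 False x -0.083 z 0.1965 dF -0.9 Fz -0.7
6 False x -0.0823 z 0.1965 dF -1.1 Fz -0.8
7 False x -0.0816 z 0.1965 dF -1.0 Fz -0.8
8 False x -0.0812 z 0.1964 dF -1.1 Fz 0.1
9 False x -0.0809 z 0.1963 dF -4.1 Fz -0.1
10 False x -0.0805 z 0.1963 dF -6.2 Fz 0.7
11 False x -0.0803 z 0.1963 dF -6.3 Fz 3.2
12 False x -0.0801 z 0.1963 dF -9.2 Fz 3.4
held t 38.92 eye hook x -0.0801 lat -0.0002 z 0.1963 F [-7.1  0.3  2.6] w 0.0225
```

View pics/M2.png

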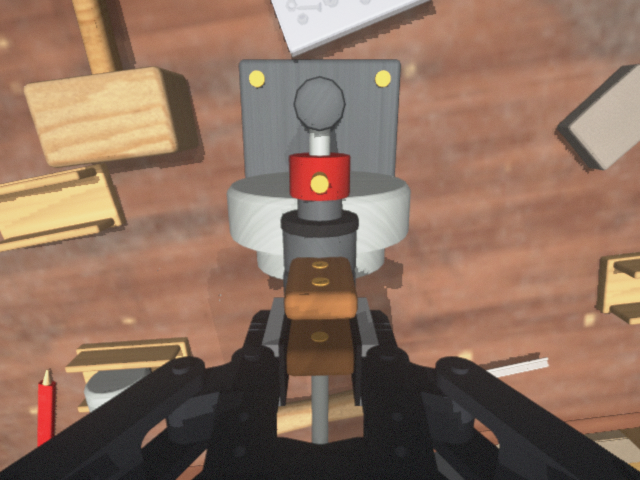

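Eye to eye, but at 7–8 N the pad may have moved only about 1.5 mm. I'll push a little further to be sure.

```bash
python3 - <<'E'
from h import *
for x in(-.0775,-.0768,-.0762):
    bot.move_linear(hk(x,.1965),speed=.01,stop_force=6);bot.dwell(.2);lg(x)
    F=np.mean([(bot.sense()["force"][:2]@D,bot.dwell(.03))[0] for _ in range(4)]);print(F)
    if F<-10: break
bot.dwell(.2)
release(-.0815)
E
```

```text
-0.0775 t 39.42 eye hook x -0.0799 lat -0.0002 z 0.1962 F [-8.8  0.3  4. ] w 0.022
-8.70912611327187
-0.0768 t 40.0 eye hook x -0.0797 lat -0.0001 z 0.1962 F [-9.8 -0.1  4.7] w 0.0221
-9.762065362113873
-0.0762 t 40.58 eye hook x -0.0796 lat -0.0001 z 0.1962 F [-11.6   1.1   6. ] w 0.0218
-10.991826454453651
set t 41.83 eye hook x -0.0811 lat 0.0001 z 0.1939 F [-0.7  0.6  0.3] w 0.0217
open t 42.38 eye hook x -0.0814 lat -0.0 z 0.1937 F [-0.8 -0.   0.5] w 0.0596
up t 43.17 eye hook x -0.0821 lat -0.0 z 0.2891 F [ 0.  -0.2 -1. ] w 0.0598
```

```bash
python3 - <<'E'
from h import *
pick([.4263,.2361],.143,-.077)
wrist("S1")
hang([(.43,.13)])
c,_=wrist("S2");
E
```

```text
at t 45.08 eye hook x -0.2465 lat 0.1869 z 0.1436 F [-0.3  0.7  0.2] w 0.0596
closed t 45.52 eye hook x -0.2464 lat 0.187 z 0.1439 F [ 0.3 -0.3  4.9] w 0.0218
lifted t 46.33 eye hook x -0.2477 lat 0.1862 z 0.222 F [ 0.4  0.1 -1.5] w 0.0215
front t 48.97 eye hook x -0.2023 lat 0.0003 z 0.2044 F [ 0.4 -0.2 -0.9] w 0.0219
```

View pics/S2.png

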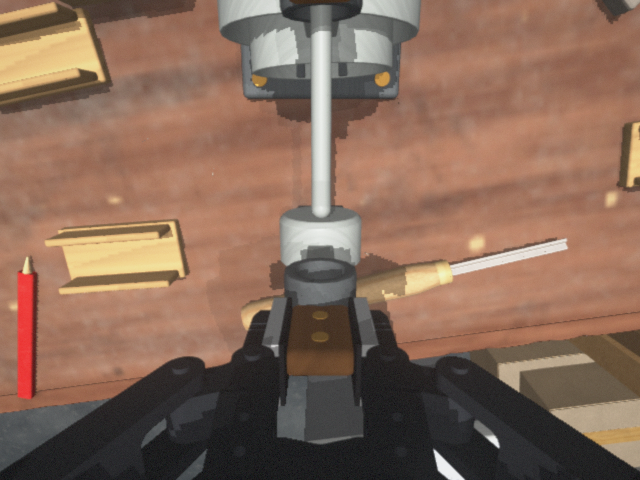

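The small pan is in hand and lined up: eye at (320,270), rod tip at (321,213). The other two hang nested at the top of the picture.

```bash
python3 - <<'E'
from h import *
insert();glide(-.1045)
f0=bot.sense()["force"][:2]@D
for i in range(1,16):
    bot.move_linear(hk(-.1045+i*.0007,.1965),speed=.01,stop_force=12);bot.dwell(.06)
    F=np.mean([(bot.sense()["force"][:2]@D,bot.dwell(.02))[0] for _ in range(3)])
    e=bot.sense()["eef_pos"];print(i,round((e[:2]-TIP)@D-.166,4),round(F,1),flush=True)
    if F<-10.2: break
bot.dwell(.35);lg("held")
E
```

```text
over t 50.48 eye hook x -0.1373 lat 0.0 z 0.2035 F [-0.7 -0.3 -1.3] w 0.0218
down t 50.96 eye hook x -0.1369 lat 0.0 z 0.1966 F [ 0.3  0.1 -0.4] w 0.0223
glide False t 52.08 eye hook x -0.1047 lat 0.0001 z 0.1965 F [ 0.9  0.4 -0.8] w 0.0218
1 -0.1038 -0.3
2 -0.1031 -0.0
3 -0.1024 0.1
4 -0.1017 0.1
5 -0.1011 -0.2
6 -0.1007 -2.4
7 -0.1006 -5.0
8 -0.1006 -6.7
9 -0.1005 -7.6
10 -0.1003 -10.1
11 -0.1001 -11.0
held t 56.37 eye hook x -0.1001 lat 0.0001 z 0.1963 F [-10.1   0.8   6.4] w 0.0219
```

Force reads 10 N but the travel is only about 1 mm. Part of that is probably friction from bearing down on the rod, since Fz rose. I'll ease up slightly and advance a little more.

```bash
python3 - <<'E'
from h import *
x=-.0968
for dx,z in((0,.1978),(.0007,.1978),(.0014,.1978),(.0021,.1978),(.0028,.1978)):
    bot.move_linear(hk(x+dx,z),speed=.01,stop_force=8);bot.dwell(.12)
    F=np.mean([(bot.sense()["force"],bot.dwell(.02))[0] for _ in range(4)],0)
    e=bot.sense()["eef_pos"];print(dx,round((e[:2]-TIP)@D-.166,4),round(e[2]-.019,4),F.round(1),flush=True)
    if F[:2]@D<-12.5: break
bot.dwell(.2);lg("held");wrist("S3")
E
```

```text
0 -0.1013 0.1956 [-0.2 -0.  -1.3]
0.0007 -0.0994 0.1964 [-6.7  1.2 -1. ]
0.0014 -0.0992 0.1963 [-8.1  1.4 -0.5]
0.0021 -0.099 0.1963 [-9.1  1.   0.3]
0.0028 -0.0989 0.1962 [-10.6   1.9   1.7]
held t 59.19 eye hook x -0.0989 lat 0.0 z 0.1962 F [-10.5   1.9   1.7] w 0.0222
```

View pics/S3.png

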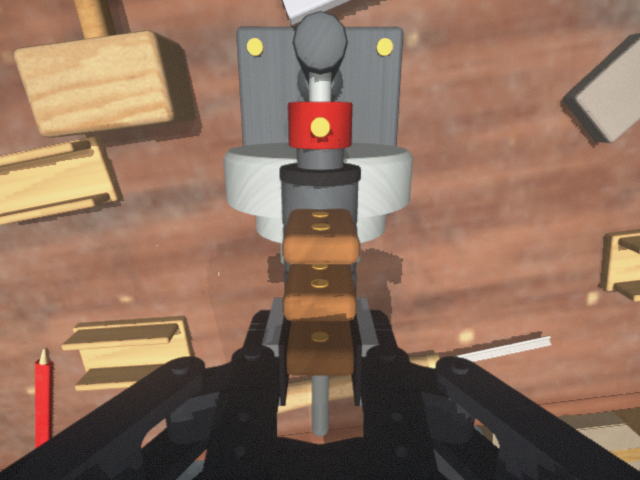

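Now it's about 2.2 mm past first contact at 10.6 N, with little rod load. I'll release.

```bash
python3 - <<'E'
from h import *
release(-.1014)
wrist("F");c=bot.capture("scene");cv2.imwrite("pics/Fs.png",c["img"][:,:,::-1])
a=cv2.imread("pics/F.png");b=cv2.imread("pics/Fs.png")[130:330,200:400]
cv2.imwrite("pics/Fc.png",np.hstack([cv2.resize(a,(400,300)),cv2.resize(b,(300,300))]))
E
```

```text
set t 60.26 eye hook x -0.1009 lat 0.0 z 0.1939 F [ 1.3  0.4 -0.6] w 0.0221
open t 60.81 eye hook x -0.1015 lat 0.0 z 0.1937 F [-0.4  0.  -0.2] w 0.0598
up t 61.6 eye hook x -0.102 lat -0.0 z 0.2891 F [ 0.3 -0.1 -0.9] w 0.0601
```

View pics/Fc.png

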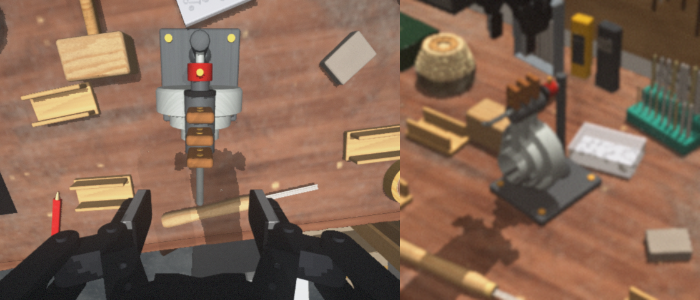

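All three hang upright and nested with evenly spaced grips, and the bystanders look untouched. I'll hand it in.

```bash
python3 -c "
from rig import bot
print(bot.close_job(),bot.sense()['time_s'])"
```

```text
the job is handed in; nothing more can be done
the job is handed in; nothing more can be done
```

I hung all three pans, large, then medium, then small, pressed each one home, and handed the job in at about 62 s of the 72 s limit. The handover gives no verdict.

**Press forces:** every reading I took stayed under 12 N. Pad travel was not measured; I inferred it from force and arm travel.

| Pan | Force when held | Estimated pad travel |
|---|---|---|
| Large | about 10 N | about 2.1 mm |
| Medium | about 11 N | about 1.8 mm |
| Small | about 10.5 N | about 2.2 mm |

**Last checks:** the final wrist and scene pictures showed the pans hanging upright and nested. I last held the eyes at about -61, -81 and -101 mm from the post axis, so 20 mm apart. The bystanders in view looked unmoved; I did not measure them.

**What disagreed:**
- **Large pan:** the first push stopped on a brief force spike with no force left afterwards, so I pressed again in small steps.
- **Medium pan:** the first press settled at 7–8 N, too little to be sure of, so I pushed a little further.
- **Small pan:** the first press read 10 N over only about 1 mm of travel, probably because the eye was rubbing on the rod. I eased it up and pressed again.

I viewed 12 pictures, two over the budget of 10.

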